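# Lock the vial block down on the hot plate with the hex key

### The arm

A 6-joint arm with a two-finger parallel gripper is mounted at the origin on a cart in front of the work surface, level with it; the furniture and walls round the work are solid. World frame = base frame: x ahead of the robot, y to its left, z up, the work surface at z = 0. Lengths are in m, angles in rad, forces in N, time in s.
With the tool pointing down it reaches from about 0.325 to 0.85 m from the base axis. Payload 15.5 kg.
Tool frame: the origin (TCP) lies on the centre line of the jaws, within the pads' length; the fingertips stand 19 mm ahead of it and the grasp point (between the pads) is the TCP; z points along the fingers, y is the line along which they close (so a half turn about z gives the same grasp; the last joint's range is limited). The gripper opens to 91 mm and grips with 3 to 60 N. Pads are 32 mm wide; open, the fingers measure 118 mm over their backs; the gripper's body (76 mm by 178 mm) begins 60 mm behind the grasp point.
Start: joints at [1.052, 0.494, 1.345, -0, 1.302, -0.096], TCP at [0.257, 0.57, 0.233] pointing down, gripper open.
Joint ranges: [-2.91, 2.91], [-0.82, 2.16], [0.22, 2.67], [-1.22, 4.37], [0.12, 2.79], [-3.08, 3.08]. Speed limits (rad/s): [1.89, 1.89, 2.57, 3.01, 3.01, 3.01].

### API

Orientations are given as a unit quaternion [x, y, z, w].
In Python, from rig import env gives the robot as it stands.
- The arm moves only by the tool arm_command, never from a script. Its argument "motion" is one flat list of numbers, 4 for each row, row after row: the shift along the world's x, y, z in m, then the turn about the world's z in rad. In form: [x, y, z, spin, x, y, z, spin, ...]. A call has exactly 5 rows; each row shifts and turns the commanded pose from where the row before left it; what a row does not reach is not made up. A row lasts 1/10 s, in which the tool goes at most 50 mm and 8.59 degrees, less where a joint would pass 70% of its speed; a pose out of reach is approached as far as the arm can. A call with a gripper value outside its range is refused whole. "claw" is the finger opening in m, from 0 to 0.0912, set as the call begins (left out, the last holds). The fingers move at their own pace and stop on an object; "force" is the grip in N (left out, the last holds). Time passes only in rows, so rows that do not move let the fingers close, or fill a call up. It gives the time, the measured TCP pose, the force, the opening and the grip force at its end, in the units of the state.
- env.read_state(): the state, without advancing time (a new reading comes with each control period).
- env.get_image(name): name is "side" or "top"; returns a dict with "color" (480x640x3 uint8, red, green, blue), "camera_matrix" (3x3 intrinsics, pixels), "xyz" and "rotation" of the camera in the world. Camera axes: x right, y up, looking along -z (the intrinsics and any distortion apply to the point x, -y, -z); pixel columns grow to the right and rows downward; lengths in m; the calibration is good to about 2 mm. A picture is of the moment at which its call begins. There is no depth.
- env.finish_job(): hands the job in; it is judged then, once.
The state is a dict: "time_s": time; "q": joint angles; "joint_velocities": joint speeds; "effort": joint torques, N m; "tool_pos": TCP position; "eef_rot": TCP orientation; "ft_force": force on the tool from outside, world axes, zero at the start; "moment": the same for the moment, N m; "gripper_width": finger opening in m; "gripper_force": force on a finger pad.
Only numpy, scipy, OpenCV 4.12 (cv2) and the standard library are available. Lean on these libraries where they do the work, as an engineer would, in place of code of your own. Each camera call takes 0.05 s, during which the arm holds its last target. There are 200 camera calls.

### The job

The aluminium vial block on the stirrer is not locked: it stands a little proud and a red ring shows under its edge. Take the red T-handled hex key from its stand, fit it into the sprung lock screw hidden at the bottom of the block's centre bore (press lightly and turn until it drops in), hold it down and turn it clockwise to the stop so that the block is drawn fully down, and put the key back upright in its stand hole. Do not force the key, at the stop least of all, and leave the blue key, beaker, petri dish and timer where they are.

Things in the scene. Friction and masses are not known exactly. Their poses are not given: they have to be found in the camera images.
- stirrer: white magnetic stirrer with a round hot plate, 172 x 136 x 62 mm, fixed; origin at the centre of its underside, z up, front with the black knob faces its -x. A round aluminium vial block (110 mm diameter, 46 mm high) stands on a dark disc on the plate, its axis 13 mm along +x of the stirrer's origin; capped vials stand up to 13 mm above the block's top
- bore_mouth (a point): centre of the mouth of the round bore, 22 mm in diameter, straight down through the middle of the vial block to the lock screw; in the block's top face, 118 mm above the bench while unlocked, 114 mm when drawn down. A sprung plug fills the screw's socket against spills and ejects a released key: hold the key down against 5 N at the socket's mouth, 8.5 N at its floor
- socket_mouth (a point): centre of the lock screw's upper face, on the bore's axis, 86 mm above the bench; axes of the stirrer. The screw has a hexagonal socket 18.2 mm across flats, 14 mm deep. Which way its flats lie differs each time, cannot be seen and is in no reading; the key fits at every 60 degrees, with about 8 degrees of play either way. Until it fits, its tip rests about 2 mm below this point
- lock_screw (a joint): turn of the lock screw in rad: 0 at the start (unlocked), grows as it is turned clockwise seen from above, hard stop at 1.2 (about 70 degrees, block fully down). It takes 0.2 N m to turn and stays where it is left; at the stop, turning on forces the key: keep below about 0.4 N m. The value tells nothing about which way the flats lie
- vial_block (a joint): how far the block is drawn down in m: 0 at the start, 0.004 fully home; geared to the screw (0.0033 m per rad)
- hex_key: T-handled hex key, red cross bar, steel hexagonal shaft, 0.2 to 0.4 kg, loose, upright in one of the stand's two holes. Origin at the centre of the tip, z up the shaft. Shaft 17 mm across flats, 19.6 over corners (corners along x, flats face y), bevelled over the last 3 mm to 14.6 over corners. Bar along x: 100 mm long, 16 wide (y), 18 high, its centre 100 mm above the tip
- small_key: similar but smaller T-handled hex key with a blue cross bar (80 x 14 x 16 mm, centre 100 mm above the tip, along x) and a shaft 12 mm across flats; it stands in the other hole of the stand and is too small for the screw; loose; origin at the tip
- key_stand: grey key stand on a dark foot plate, 80 x 170 x 51 mm, fixed; origin at the centre of its underside, its long side along y. Two round upright holes of 24 mm diameter, 80 mm apart, with their floor 6 mm above the bench.
- stand_hole_right (a point): centre of the mouth of the stand's hole at the stand's -y side, 51 mm above the bench, hole 45 mm deep
- stand_hole_left (a point): the same of the hole at the stand's +y side
- beaker: small orange glass beaker, about 54 mm wide, 70 mm high; loose bystander
- petri_2_1: petri dish with lid, 65 mm diameter, 16 mm high; loose bystander
- timer: white bench timer, 70 x 66 x 18 mm; loose bystander

How it is judged:
By the outcome, as a careful person would: the job done as asked, in the order asked, and still so for the second after the job is handed in, with the robot touching nothing.
It also fails if it takes over 56 s, if anything falls off the work surface, if the arm or the gripper's body presses on something with over 40 N, if the wrist force passes 120 N, or if a joint passes its speed limit or range.

## Working session

There is one attempt and no reset: what is moved stays moved. The work goes in short steps, Python scripts to look and compute and a tool call to move; the robot and the scene stay as the last step left them, time stands still between calls to the robot, and variables do not carry over. Pictures are saved under pics/ and viewed, at most 10 in all, crops included, and the job is handed in when it is done.

Besides the shell and the picture viewer there is one more tool, called after "Call:" in YAML: its name, and indented under it one key for each argument. arm_command: Moves the arm, as the interface text tells. Its arguments: {"type":"object","properties":{"motion":{"type":"array","items":{"type":"number"}},"claw":{"type":"number"},"force":{"type":"number"}},"required":["motion"]}

```bash
mkdir -p pics; python3 - <<'E'
from rig import env
import cv2,numpy as np
for n in("top","side"):
    d=env.get_image(n);cv2.imwrite(f"pics/{n}0.png",d["color"][...,::-1])
    print(n,{k:(np.round(v,4).tolist() if not isinstance(v,str) else v) for k,v in d.items() if k!="color"})
    np.savez(f"{n}0.npz",**d)
print(env.read_state())
E
```

```text
top {'camera_matrix': [[495.9841, 0.0, 317.3152], [0.0, 495.9841, 240.4931], [0.0, 0.0, 1.0]], 'xyz': [0.2367, 0.0394, 1.4727], 'rotation': [-0.0543, 0.0687, 0.7085, -0.7002]}
side {'camera_matrix': [[436.5266, 0.0, 317.5561], [0.0, 436.5266, 236.9816], [0.0, 0.0, 1.0]], 'xyz': [0.3787, -0.8701, 0.6332], 'rotation': [0.4923, -0.0263, -0.0644, 0.8677]}
{'time_s': 0.1, 'q': array([ 1.05154790e+00,  4.94116745e-01,  1.34602973e+00, -3.63392579e-06,
        1.30250943e+00, -9.54962605e-02]), 'joint_velocities': array([ 0.00083522, -0.00050097, -0.00068164,  0.00062321, -0.00015375,
        0.00148968]), 'effort': array([ 2.83695052e-03, -8.80226398e+01, -3.82550919e+01,  7.10737123e-02,
        4.80230490e-02,  8.50237871e-05]), 'tool_pos': array([0.25683423, 0.56945695, 0.23241392]), 'eef_rot': array([ 2.10293898e-01,  9.77638069e-01, -5.07238457e-04, -1.59176207e-04]), 'ft_force': array([-0.14438247,  0.68176671, -0.32328977]), 'moment': array([ 0.00120245,  0.03432306, -0.00465173]), 'gripper_force': 0.0, 'gripper_width': 0.09096382978925832}
```

View pics/top0.png

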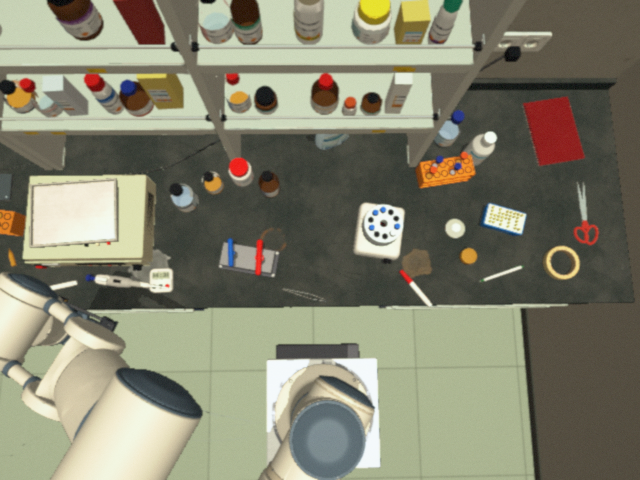

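View pics/side0.png

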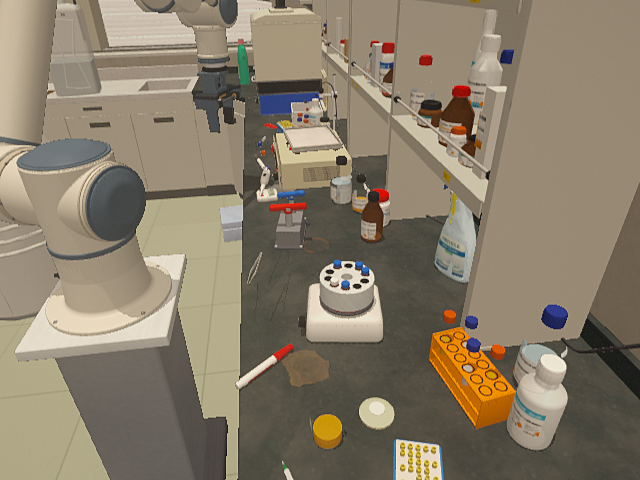

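Top view: red bar about (260,257), blue bar about (231,252), block about (383,224), stirrer about (380,232). In the side view the red bar is at (288,207) and the block top at (347,275). I'll crop these for detail.

```bash
cat > h.py <<'E'
import numpy as np,cv2
from scipy.spatial.transform import Rotation as R
def ray(d,u,v):
    K=d["camera_matrix"];p=np.array([(u-K[0,2])/K[0,0],-(v-K[1,2])/K[1,1],-1.])
    return np.array(d["xyz"]),R.from_quat(d["rotation"]).apply(p)
def onz(d,u,v,z):
    o,r=ray(d,u,v);return o+r*(z-o[2])/r[2]
def pix(d,P):
    K=d["camera_matrix"];p=R.from_quat(d["rotation"]).inv().apply(np.array(P)-d["xyz"])
    return K[0,0]*p[0]/-p[2]+K[0,2],K[1,1]*-p[1]/-p[2]+K[1,2]
def tri(d1,a,d2,b):
    A=[];B=[]
    for d,(u,v) in((d1,a),(d2,b)):
        o,r=ray(d,u,v);r/=np.linalg.norm(r);M=np.eye(3)-np.outer(r,r);A.append(M);B.append(M@o)
    return np.linalg.lstsq(np.vstack(A),np.hstack(B),rcond=None)[0]
def mask(d,col,x0,y0,x1,y1):
    h=cv2.cvtColor(d["color"],cv2.COLOR_RGB2HSV).astype(int);H,S,V=h[...,0],h[...,1],h[...,2]
    m={"red":((H<8)|(H>172))&(S>140)&(V>80),"blue":(abs(H-110)<14)&(S>120)&(V>50)}[col]
    o=np.zeros(m.shape,np.uint8);o[y0:y1,x0:x1]=m[y0:y1,x0:x1]
    return o
E
python3 - <<'E'
from h import *
t=dict(np.load("top0.npz"));s=dict(np.load("side0.npz"))
for c,bt,bs in(("red",(245,230,275,285),(265,195,312,217)),("blue",(218,230,244,280),(270,185,312,203))):
    q=[]
    for d,b in((t,bt),(s,bs)):
        m=mask(d,c,*b);cs=max(cv2.findContours(m,0,2)[0],key=cv2.contourArea)
        r=cv2.minAreaRect(cs);print(c,r,cv2.boundingRect(cs));q.append(r)
    print(c,"top on z.115",onz(t,*q[0][0],.113),"tri",tri(t,q[0][0],s,q[1][0]))
    bp=cv2.boxPoints(q[0]);L=sorted(bp,key=lambda p:p[1]);a=(L[0]+L[1])/2;b=(L[2]+L[3])/2
    A=onz(t,*a,.112);B=onz(t,*b,.112);print("ends",A,B,"yaw",np.degrees(np.arctan2(*(A-B)[1::-1])),np.linalg.norm(A-B))
def crop(d,x,y,w,h,k):return cv2.resize(d["color"][y:y+h,x:x+w,::-1],None,fx=k,fy=k,interpolation=cv2.INTER_CUBIC)
a=crop(t,345,190,70,75,8);b=crop(t,210,225,80,60,5);c=crop(s,295,250,100,100,4);e=crop(s,260,180,60,75,4)
cv=np.zeros((600,800,3),np.uint8)
cv2.imwrite("pics/c1.png",a)
cv[:300,:400]=b;cv[:400,400:]=c;cv[300:600,:240]=e
cv2.imwrite("pics/c2.png",cv)
E
```

```text
red ((259.0, 257.0), (36.0, 8.0), 90.0) (255, 239, 9, 37)
red ((287.5846252441406, 208.0230712890625), (10.206483840942383, 37.22038269042969), 86.8201675415039) (269, 202, 38, 12)
red top on z.115 [0.43122087 0.17173863 0.113     ] tri [0.43312481 0.17288481 0.10130544]
ends [0.48190854 0.17218182 0.112     ] [0.38145611 0.17149443 0.112     ] yaw 0.3920674746916111 0.10045477476977518
blue ((230.91763305664062, 251.92942810058594), (28.070920944213867, 6.135720729827881), 85.60128784179688) (227, 238, 8, 29)
blue ((290.7615661621094, 195.09231567382812), (8.310327529907227, 27.287641525268555), 82.87498474121094) (277, 190, 28, 10)
blue top on z.115 [0.4462029  0.24927649 0.113     ] tri [0.44828666 0.25106813 0.10146073]
ends [0.48572865 0.25306616 0.112     ] [0.40736846 0.24583088 0.112     ] yaw 5.275372754629458 0.07869351198994161
```

View pics/c1.png

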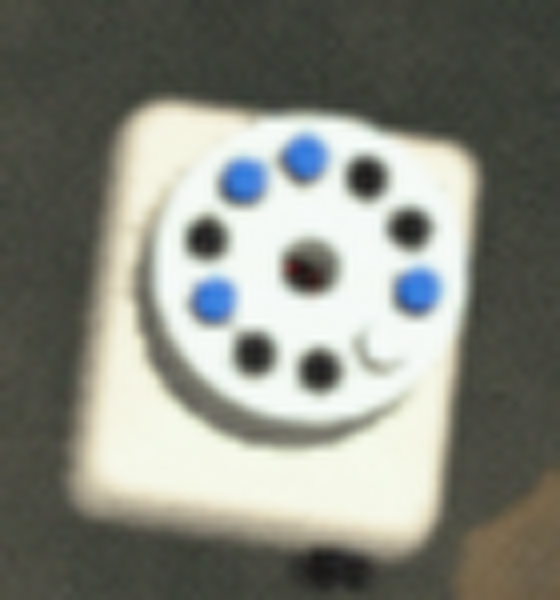

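View pics/c2.png

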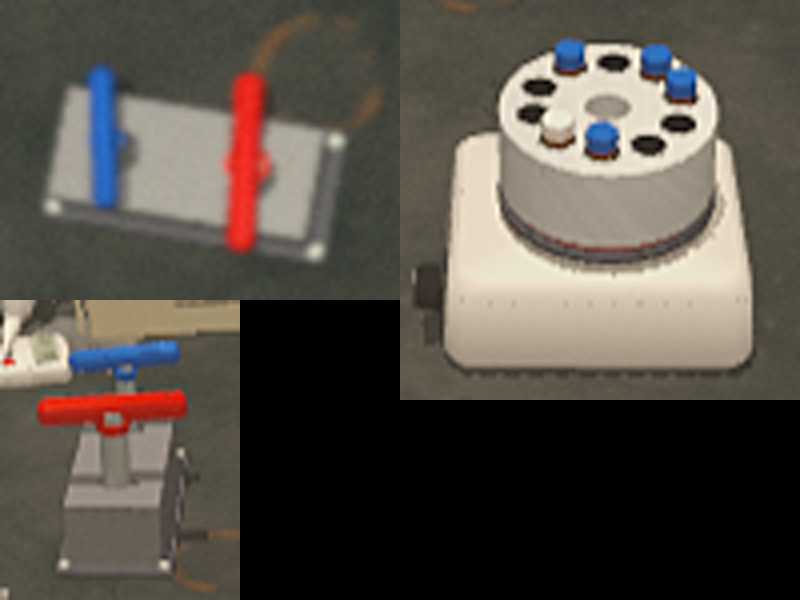

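Crop c1 shows the bore centre at (310,267), which is full-image (383.3,222.9). In c2 the side-view bore is at (607,107), or (346.4,276.4). The red bar lies nearly along world x and the grey stand is turned a few degrees.

```bash
python3 - <<'E'
from h import *
t=dict(np.load("top0.npz"));s=dict(np.load("side0.npz"))
print("bore",onz(t,383.3,222.9,.118),onz(s,346.4,276.4,.118),tri(t,(383.3,222.9),s,(346.4,276.4)))
def soft(d,b,c):
    I=d["color"].astype(float);x0,y0,x1,y1=b;I=I[y0:y1,x0:x1]
    w=np.clip(I[...,0]-I[...,1:].max(2)-50,0,None) if c=="red" else np.clip(I[...,2]-I[...,0]-60,0,None)
    yy,xx=np.mgrid[y0:y1,x0:x1];m=np.array([(w*xx).sum(),(w*yy).sum()])/w.sum()
    C=np.cov(np.stack([xx.ravel(),yy.ravel()]),aweights=w.ravel());v=np.linalg.eigh(C)[1][:,1];return m,v
for c,bt,bs in(("red",(248,232,272,285),(265,195,312,217)),("blue",(220,232,242,280),(272,186,312,203))):
    m,v=soft(t,bt,c);m2,v2=soft(s,bs,c)
    A=onz(t,*(m+15*v),.115);B=onz(t,*(m-15*v),.115);A,B=(A,B) if A[0]>B[0] else (B,A)
    print(c,m,m2,"yaw",np.degrees(np.arctan2(*(A-B)[1::-1])),"onz",(A+B)/2,onz(s,*m2,.109),tri(t,m,s,m2))
    # side yaw
    A=onz(s,*(m2+15*v2),.109);B=onz(s,*(m2-15*v2),.109);A,B=(A,B) if A[0]>B[0] else (B,A);print("side yaw",np.degrees(np.arctan2(*(A-B)[1::-1])))
E
```

```text
bore [ 0.5231167  -0.17522051  0.118     ] [ 0.52372441 -0.1780858   0.118     ] [ 0.52389778 -0.17555775  0.11605283]
red [258.53336213 256.61599183] [287.4542947 206.2139   ] yaw -2.7580264781032273 onz [0.43223914 0.17282484 0.115     ] [0.43305767 0.1684392  0.109     ] [0.43329799 0.1736872  0.10634554]
side yaw -3.0307055586660425
blue [230.16827403 251.57443742] [290.85052049 193.19388419] yaw 2.9833424988885433 onz [0.44712793 0.2510571  0.115     ] [0.44890862 0.24759519 0.109     ] [0.44870763 0.25235921 0.10668477]
side yaw 4.317092106228153
```

Call:
arm_command:
  motion: [0.0176,-0.0397,0,0.0375,0.0176,-0.0397,0,0.0375,0.0176,-0.0397,0,0.0375,0.0176,-0.0397,0,0.0375,0.0176,-0.0397,0,0.0375]
  claw: 0.06
  force: 40

```text
time_s: 0.6
tool_pos: [0.3452, 0.3695, 0.2328]
eef_rot: [0.117, 0.993, -0.0, -0.0]
ft_force: [1.4, 0.3, 0.2]
gripper_width: 0.0604
gripper_force: 0.0
```

Call:
arm_command:
  motion: [0.0176,-0.0397,0,0.0375,0.0176,-0.0397,0,0.0375,0.0176,-0.0397,0,0.0375,0.0176,-0.0397,0,0.0375,0.0176,-0.0397,0,0.0375]

```text
time_s: 1.1
tool_pos: [0.4333, 0.171, 0.2329]
eef_rot: [0.024, 1.0, -0.0, -0.0]
ft_force: [0.9, 0.5, -0.2]
gripper_width: 0.0601
gripper_force: 0.0
```

Call:
arm_command:
  motion: [0,0.002,-0.035,0,0,0,-0.035,0,0,0,-0.035,0,0,0,-0.022,0,0,0,0,0]

```text
time_s: 1.6
tool_pos: [0.4313, 0.1742, 0.1036]
eef_rot: [0.024, 1.0, -0.001, -0.002]
ft_force: [-0.3, 0.5, 0.7]
gripper_width: 0.0599
gripper_force: 0.0
```

Call:
arm_command:
  motion: [0,0,0,0,0,0,0,0,0,0,0,0,0,0,0,0,0,0,0,0]
  claw: 0.005
  force: 45

```text
time_s: 2.1
tool_pos: [0.4332, 0.1748, 0.1064]
eef_rot: [0.024, 1.0, 0.0, 0.0]
ft_force: [0.4, -0.2, 0.3]
gripper_width: 0.0228
gripper_force: 0.0
```

Call:
arm_command:
  motion: [0,0,0,0,0,0,0,0,0,0,0,0,0,0,0,0,0,0,0,0]

```text
time_s: 2.6
tool_pos: [0.4332, 0.1747, 0.1062]
eef_rot: [0.024, 1.0, 0.0, 0.0]
ft_force: [-0.2, -1.0, 7.2]
gripper_width: 0.0165
gripper_force: 45.0
```

```bash
python3 - <<'E'
from rig import env
s=env.read_state();print({k:s[k] for k in("tool_pos","eef_rot","ft_force","moment","gripper_width","gripper_force")})
E
```

```text
{'tool_pos': array([0.43322907, 0.17470888, 0.10615372]), 'eef_rot': array([2.43498453e-02, 9.99703465e-01, 5.78357142e-06, 2.60064141e-04]), 'ft_force': array([-0.2219036 , -0.97557207,  7.2212625 ]), 'moment': array([-0.23925845,  0.08993992,  0.03858136]), 'gripper_width': 0.016476186123539002, 'gripper_force': 45.00472837127745}
```

Call:
arm_command:
  motion: [0,0,0.02,0,0,0,0.03,0,0,0,0.035,0,0,0,0.035,0,0,0,0.03,0]

```text
time_s: 3.1
tool_pos: [0.4328, 0.1746, 0.2575]
eef_rot: [0.024, 1.0, 0.0, 0.0]
ft_force: [1.4, -0.5, -2.9]
gripper_width: 0.0166
gripper_force: 45.0
```

Call:
arm_command:
  motion: [0.0085,-0.035,0,0,0.0085,-0.035,0,0,0.0085,-0.035,0,0,0.0085,-0.035,0,0,0.0085,-0.035,0,0]

```text
time_s: 3.6
tool_pos: [0.4753, -0.0017, 0.2557]
eef_rot: [0.024, 1.0, 0.0, -0.0]
ft_force: [-0.1, 1.3, -3.1]
gripper_width: 0.0168
gripper_force: 45.0
```

Call:
arm_command:
  motion: [0.0085,-0.035,0,0,0.0085,-0.035,0,0,0.0085,-0.035,0,0,0.0085,-0.035,0,0,0.0085,-0.035,0,0]

```text
time_s: 4.1
tool_pos: [0.5178, -0.1767, 0.2556]
eef_rot: [0.024, 1.0, 0.0, -0.0]
ft_force: [0.7, -0.6, -3.0]
gripper_width: 0.0167
gripper_force: 45.0
```

Call:
arm_command:
  motion: [0.0055,-0.001,0,0,0,0,0,0,0,0,0,0,0,0,0,0,0,0,0,0]

```text
time_s: 4.6
tool_pos: [0.5233, -0.1755, 0.256]
eef_rot: [0.024, 1.0, 0.0, -0.0]
ft_force: [0.3, -0.7, -3.6]
gripper_width: 0.0162
gripper_force: 45.0
```

```bash
python3 - <<'E'
from rig import env
import numpy as np,cv2
s=env.read_state();print({k:s[k] for k in("tool_pos","eef_rot","ft_force","moment","gripper_width")})
k=lambda I,x,y,w,h,f:cv2.resize(I[y:y+h,x:x+w,::-1],None,fx=f,fy=f,interpolation=cv2.INTER_CUBIC)
ds={n:env.get_image(n) for n in("top","side")}
for n,d in ds.items(): np.savez(f"{n}1.npz",**d)
cv2.imwrite("pics/c3.png",np.hstack([k(ds["top"]["color"],340,170,80,110,5),k(ds["side"]["color"],300,200,80,110,5)]))
E
```

```text
{'tool_pos': array([ 0.52327243, -0.17546956,  0.2560181 ]), 'eef_rot': array([ 2.38796147e-02,  9.99714839e-01,  3.29865318e-05, -5.74034912e-05]), 'ft_force': array([ 0.25648159, -0.69610011, -3.58767841]), 'moment': array([0.03851061, 0.01142972, 0.02334337]), 'gripper_width': 0.016178797572972227}
```

View pics/c3.png

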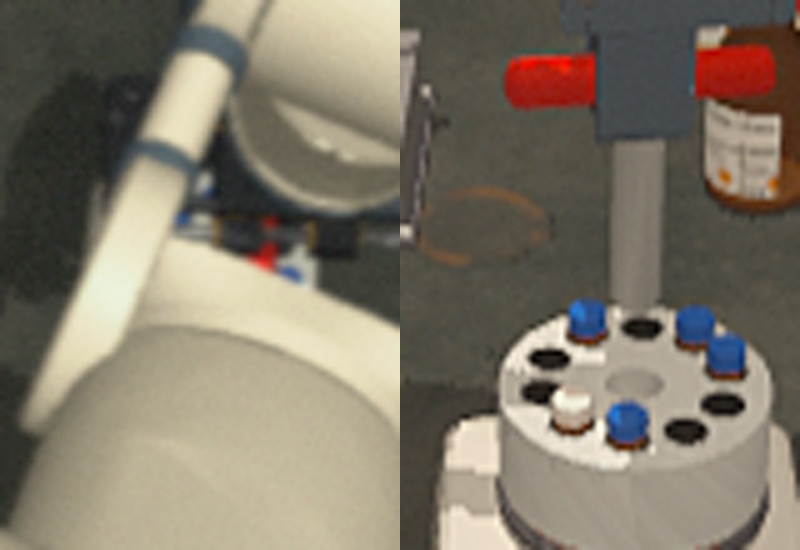

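The top view is blocked by the arm. In the side view the shaft tip is at about (346.6,260.6) and the bore at (346.5,276). I'll compare these with the predicted pixels.

```bash
python3 - <<'E'
from h import *
s=dict(np.load("side1.npz"))
for n,P in(("tip",(.5233,-.1755,.156)),("shafttop",(.5233,-.1755,.235)),("bore",(.5233,-.1755,.118)),("bore+1mmx",(.5243,-.1755,.118)),("bore+2mmy",(.5233,-.1735,.118)),("fingerfront",(.5233,-.19,.24))):print(n,pix(s,P))
g=cv2.cvtColor(s["color"],cv2.COLOR_RGB2GRAY).astype(int)
for r in(230,238,246,254,258):print(r,g[r,334:360].tolist())
for r in(274,276,278):print(r,g[r,334:360].tolist())
E
```

```text
tip (np.float64(346.2452997758571), np.float64(259.8548534726495))
shafttop (np.float64(346.92748824863526), np.float64(224.55242628472078))
bore (np.float64(345.9397982571282), np.float64(275.66418703821086))
bore+1mmx (np.float64(346.4321569319622), np.float64(275.61632716792326))
bore+2mmy (np.float64(345.74675205762213), np.float64(275.0819004539318))
fingerfront (np.float64(348.52339742668624), np.float64(225.9990801656573))
230 [81, 81, 79, 79, 77, 85, 77, 75, 89, 110, 112, 117, 119, 119, 123, 123, 124, 121, 109, 77, 80, 82, 80, 80, 76, 75]
238 [77, 79, 79, 81, 78, 77, 81, 73, 88, 113, 114, 120, 120, 121, 125, 121, 121, 117, 101, 71, 70, 69, 70, 71, 71, 71]
246 [76, 75, 74, 72, 69, 72, 71, 67, 100, 113, 119, 122, 123, 123, 121, 118, 120, 114, 86, 67, 71, 69, 71, 75, 75, 75]
254 [72, 75, 76, 76, 76, 78, 73, 69, 102, 118, 120, 125, 125, 122, 120, 114, 117, 109, 80, 75, 73, 70, 75, 73, 73, 77]
258 [78, 75, 74, 77, 80, 76, 77, 77, 103, 118, 122, 128, 122, 120, 116, 113, 115, 109, 77, 69, 71, 73, 72, 74, 73, 72]
274 [173, 167, 167, 170, 169, 171, 173, 174, 160, 158, 152, 150, 147, 146, 146, 151, 157, 164, 173, 171, 171, 172, 174, 172, 172, 175]
276 [166, 165, 167, 169, 172, 174, 176, 137, 141, 149, 152, 150, 150, 148, 147, 145, 139, 128, 137, 173, 173, 173, 173, 172, 171, 171]
278 [178, 178, 179, 175, 168, 173, 174, 165, 154, 149, 153, 156, 153, 149, 146, 140, 132, 138, 167, 173, 171, 173, 172, 174, 172, 173]
```

Call:
arm_command:
  motion: [0,0.0012,-0.01,0,0,0,-0.018,0,0,0,-0.006,0,0,0,-0.004,0,0,0,-0.003,0]

```text
time_s: 5.2
tool_pos: [0.5236, -0.1751, 0.2148]
eef_rot: [0.024, 1.0, -0.0, -0.0]
ft_force: [-0.6, 0.4, -2.0]
gripper_width: 0.0165
gripper_force: 45.0
```

Call:
arm_command:
  motion: [0,0,-0.002,0,0,0,-0.002,0,0,0,-0.002,0,0,0,0,0,0,0,0,0]

```text
time_s: 5.7
tool_pos: [0.5236, -0.1751, 0.209]
eef_rot: [0.024, 1.0, -0.0, 0.0]
ft_force: [0.5, -0.6, -2.4]
gripper_width: 0.0164
gripper_force: 45.0
```

```bash
cat > st.py <<'E'
from rig import env
import numpy as np
s=env.read_state();print({k:np.round(s[k],4).tolist() for k in("time_s","tool_pos","eef_rot","ft_force","moment","q")})
E
python3 st.py
```

```text
{'time_s': 5.7, 'tool_pos': [0.5236, -0.1751, 0.209], 'eef_rot': [0.0244, 0.9997, -0.0, 0.0001], 'ft_force': [0.4528, -0.6078, -2.3539], 'moment': [0.031, -0.011, -0.0485], 'q': [-0.431, 0.417, 1.5579, -0.0, 1.1665, -1.9529]}
```

Call:
arm_command:
  motion: [0,0,-0.004,0,0,0,-0.004,0,0,0,-0.004,0,0,0,-0.004,0,0,0,-0.004,0]

```text
time_s: 6.2
tool_pos: [0.5235, -0.1751, 0.1885]
eef_rot: [0.024, 1.0, 0.0, -0.0]
ft_force: [-0.8, -1.3, -2.5]
gripper_width: 0.016
gripper_force: 45.0
```

Call:
arm_command:
  motion: [0,0,-0.001,0,0,0,-0.001,0,0,0,-0.001,0,0,0,-0.001,0,0,0,0,0]

```text
time_s: 6.7
tool_pos: [0.5237, -0.1752, 0.1852]
eef_rot: [0.024, 1.0, -0.0, 0.0]
ft_force: [-0.2, -0.2, 1.5]
gripper_width: 0.0166
gripper_force: 45.0
```

```bash
python3 st.py
```

```text
{'time_s': 6.7, 'tool_pos': [0.5237, -0.1752, 0.1852], 'eef_rot': [0.0244, 0.9997, -0.0001, 0.0003], 'ft_force': [-0.1607, -0.2358, 1.4529], 'moment': [0.0875, 0.0728, -0.0129], 'q': [-0.4309, 0.445, 1.5864, 0.0, 1.1095, -1.9529]}
```

Call:
arm_command:
  motion: [0,0,-0.001,0,0,0,0,0,0,0,-0.001,0,0,0,0,0,0,0,0,0]

```text
time_s: 7.2
tool_pos: [0.5236, -0.1751, 0.183]
eef_rot: [0.024, 1.0, -0.0, 0.0]
ft_force: [0.1, -0.1, 2.1]
gripper_width: 0.0164
gripper_force: 45.0
```

```bash
python3 st.py
```

```text
{'time_s': 7.2, 'tool_pos': [0.5236, -0.1751, 0.183], 'eef_rot': [0.0244, 0.9997, -0.0001, 0.0001], 'ft_force': [0.102, -0.0763, 2.1005], 'moment': [0.0595, -0.0321, -0.0209], 'q': [-0.4309, 0.4477, 1.5889, -0.0, 1.1048, -1.9529]}
```

Call:
arm_command:
  motion: [0,0,-0.001,0,0,0,0,0,0,0,-0.001,0,0,0,0,0,0,0,0,0]

```text
time_s: 7.7
tool_pos: [0.5235, -0.1751, 0.1809]
eef_rot: [0.024, 1.0, -0.0, -0.0]
ft_force: [0.2, 0.1, 3.0]
gripper_width: 0.0164
gripper_force: 45.0
```

```bash
python3 st.py
```

```text
{'time_s': 7.7, 'tool_pos': [0.5235, -0.1751, 0.1809], 'eef_rot': [0.0244, 0.9997, -0.0, -0.0], 'ft_force': [0.1511, 0.0766, 3.0022], 'moment': [-0.0364, -0.0466, 0.0169], 'q': [-0.4309, 0.4502, 1.5913, -0.0, 1.1001, -1.9529]}
```

Call:
arm_command:
  motion: [0,0,-0.001,0,0,0,-0.001,0,0,0,-0.001,0,0,0,-0.001,0,0,0,0,0]

```text
time_s: 8.2
tool_pos: [0.5235, -0.1751, 0.1768]
eef_rot: [0.024, 1.0, -0.0, -0.0]
ft_force: [0.3, 0.6, 4.1]
gripper_width: 0.0164
gripper_force: 45.0
```

```bash
python3 st.py
```

```text
{'time_s': 8.2, 'tool_pos': [0.5235, -0.1751, 0.1768], 'eef_rot': [0.0244, 0.9997, -0.0, -0.0], 'ft_force': [0.2887, 0.5759, 4.1142], 'moment': [-0.0611, 0.0057, 0.0197], 'q': [-0.4309, 0.4552, 1.5959, -0.0, 1.0906, -1.953]}
```

Call:
arm_command:
  motion: [0,0,-0.001,0,0,0,-0.001,0,0,0,-0.001,0,0,0,-0.001,0,0,0,0,0]

```text
time_s: 8.7
tool_pos: [0.5235, -0.1751, 0.1729]
eef_rot: [0.024, 1.0, -0.0, 0.0]
ft_force: [-0.2, 0.1, 5.8]
gripper_width: 0.0164
gripper_force: 45.0
```

```bash
python3 st.py
```

```text
{'time_s': 8.7, 'tool_pos': [0.5235, -0.1751, 0.1729], 'eef_rot': [0.0244, 0.9997, -0.0, 0.0], 'ft_force': [-0.1786, 0.1369, 5.7619], 'moment': [-0.0175, 0.0023, -0.0112], 'q': [-0.4309, 0.46, 1.6002, -0.0, 1.0812, -1.9529]}
```

Call:
arm_command:
  motion: [0,0,0,-0.04,0,0,0,-0.04,0,0,0,-0.04,0,0,0,-0.04,0,0,0,-0.04]

```text
time_s: 9.2
tool_pos: [0.5236, -0.175, 0.173]
eef_rot: [0.125, 0.992, 0.0, 0.0]
ft_force: [1.0, 1.1, 5.4]
gripper_width: 0.0163
gripper_force: 45.0
```

```bash
python3 st.py
```

```text
{'time_s': 9.2, 'tool_pos': [0.5236, -0.175, 0.173], 'eef_rot': [0.1248, 0.9922, 0.0, 0.0001], 'ft_force': [1.0045, 1.0561, 5.4038], 'moment': [0.2118, -0.1427, 0.2487], 'q': [-0.4308, 0.4599, 1.6002, 0.0001, 1.0813, -1.7514]}
```

Call:
arm_command:
  motion: [0,0,0,-0.05,0,0,0,-0.05,0,0,0,-0.05,0,0,0,-0.05,0,0,0,-0.05]

```text
time_s: 9.7
tool_pos: [0.5237, -0.175, 0.173]
eef_rot: [0.248, 0.969, 0.0, 0.0]
ft_force: [0.4, 1.0, 4.9]
gripper_width: 0.0161
gripper_force: 45.0
```

```bash
python3 st.py
```

```text
{'time_s': 9.7, 'tool_pos': [0.5237, -0.175, 0.173], 'eef_rot': [0.2477, 0.9688, 0.0001, 0.0002], 'ft_force': [0.4344, 0.9581, 4.9411], 'moment': [0.2259, -0.2533, 0.2552], 'q': [-0.4308, 0.46, 1.6001, 0.0002, 1.0812, -1.501]}
```

Call:
arm_command:
  motion: [0,0,-0.0003,-0.05,0,0,-0.0003,-0.05,0,0,-0.0002,-0.05,0,0,0,-0.05,0,0,0,-0.05]

```text
time_s: 10.2
tool_pos: [0.5241, -0.1752, 0.1728]
eef_rot: [0.367, 0.93, 0.0, 0.001]
ft_force: [0.1, 0.8, 12.7]
gripper_width: 0.0162
gripper_force: 45.0
```

```bash
python3 st.py
```

```text
{'time_s': 10.2, 'tool_pos': [0.5241, -0.1752, 0.1728], 'eef_rot': [0.3666, 0.9304, 0.0001, 0.0008], 'ft_force': [0.147, 0.7644, 12.6588], 'moment': [0.291, -0.1025, 0.2461], 'q': [-0.4308, 0.4602, 1.6002, 0.0002, 1.0796, -1.251]}
```

Call:
arm_command:
  motion: [0,0,0.0004,-0.05,0,0,0,-0.05,0,0,0,-0.05,0,0,0,-0.05,0,0,0,-0.05]

```text
time_s: 10.7
tool_pos: [0.524, -0.1751, 0.1729]
eef_rot: [0.48, 0.877, 0.0, 0.001]
ft_force: [0.3, 1.1, 7.9]
gripper_width: 0.0166
gripper_force: 45.0
```

```bash
python3 st.py
```

```text
{'time_s': 10.7, 'tool_pos': [0.524, -0.1751, 0.1729], 'eef_rot': [0.4797, 0.8774, 0.0002, 0.0006], 'ft_force': [0.2713, 1.0824, 7.8874], 'moment': [0.1812, -0.3561, 0.2183], 'q': [-0.4308, 0.4601, 1.6001, 0.0003, 1.0802, -1.001]}
```

Call:
arm_command:
  motion: [0,0,0,-0.04,0,0,0,-0.04,0,0,0,-0.04,0,0,0,-0.04,0,0,0,-0.04]

```text
time_s: 11.2
tool_pos: [0.5241, -0.1752, 0.1729]
eef_rot: [0.565, 0.825, 0.0, 0.001]
ft_force: [1.9, 0.3, 8.3]
gripper_width: 0.0165
gripper_force: 45.0
```

```bash
python3 st.py
```

```text
{'time_s': 11.2, 'tool_pos': [0.5241, -0.1752, 0.1729], 'eef_rot': [0.5648, 0.8252, 0.0002, 0.0006], 'ft_force': [1.876, 0.3273, 8.3498], 'moment': [0.1157, -0.3739, 0.217], 'q': [-0.4308, 0.4602, 1.6, 0.0003, 1.0801, -0.8014]}
```

Call:
arm_command:
  motion: [0,0,0,-0.01,0,0,0,-0.01,0,0,0,-0.005,0,0,0,-0.005,0,0,0,0]

```text
time_s: 11.7
tool_pos: [0.5241, -0.1752, 0.1729]
eef_rot: [0.576, 0.817, 0.0, 0.001]
ft_force: [1.3, 1.4, 7.3]
gripper_width: 0.0165
gripper_force: 45.0
```

```bash
python3 st.py
```

```text
{'time_s': 11.7, 'tool_pos': [0.5241, -0.1752, 0.1729], 'eef_rot': [0.5765, 0.8171, 0.0002, 0.0007], 'ft_force': [1.3193, 1.4131, 7.3333], 'moment': [0.0667, -0.4183, 0.2239], 'q': [-0.4308, 0.4602, 1.6, 0.0002, 1.08, -0.7729]}
```

Call:
arm_command:
  motion: [0,0,0,-0.01,0,0,0,-0.01,0,0,0,-0.005,0,0,0,-0.005,0,0,0,0]

```text
time_s: 12.2
tool_pos: [0.5241, -0.1752, 0.1729]
eef_rot: [0.589, 0.808, 0.0, 0.001]
ft_force: [1.6, 0.8, 7.3]
gripper_width: 0.0166
gripper_force: 45.0
```

```bash
python3 st.py
```

```text
{'time_s': 12.2, 'tool_pos': [0.5241, -0.1752, 0.1729], 'eef_rot': [0.5887, 0.8084, 0.0003, 0.0006], 'ft_force': [1.591, 0.8147, 7.2848], 'moment': [0.1253, -0.4037, 0.1798], 'q': [-0.4308, 0.4602, 1.6, 0.0003, 1.0801, -0.7429]}
```

Call:
arm_command:
  motion: [0,0,0,-0.01,0,0,0,-0.01,0,0,0,-0.005,0,0,0,-0.005,0,0,0,0]

```text
time_s: 12.7
tool_pos: [0.5241, -0.1752, 0.1729]
eef_rot: [0.601, 0.799, 0.0, 0.001]
ft_force: [1.5, 1.1, 8.9]
gripper_width: 0.0164
gripper_force: 45.0
```

```bash
python3 st.py
```

```text
{'time_s': 12.7, 'tool_pos': [0.5241, -0.1752, 0.1729], 'eef_rot': [0.6007, 0.7995, 0.0003, 0.0007], 'ft_force': [1.4838, 1.0756, 8.9278], 'moment': [0.1053, -0.3769, 0.2216], 'q': [-0.4308, 0.4602, 1.5999, 0.0002, 1.08, -0.7129]}
```

Call:
arm_command:
  motion: [0,0,0,-0.01,0,0,0,-0.01,0,0,0,-0.005,0,0,0,-0.005,0,0,0,0]

```text
time_s: 13.2
tool_pos: [0.5241, -0.1752, 0.1729]
eef_rot: [0.613, 0.79, 0.0, 0.001]
ft_force: [0.8, 0.9, 7.8]
gripper_width: 0.0165
gripper_force: 45.0
```

```bash
python3 st.py
```

```text
{'time_s': 13.2, 'tool_pos': [0.5241, -0.1752, 0.1729], 'eef_rot': [0.6127, 0.7904, 0.0003, 0.0007], 'ft_force': [0.8216, 0.879, 7.7827], 'moment': [0.1459, -0.4196, 0.2169], 'q': [-0.4308, 0.4602, 1.5999, 0.0002, 1.08, -0.6829]}
```

Call:
arm_command:
  motion: [0,0,0,-0.01,0,0,0,-0.01,0,0,0,-0.005,0,0,0,-0.005,0,0,0,0]

```text
time_s: 13.7
tool_pos: [0.5241, -0.1752, 0.1729]
eef_rot: [0.624, 0.781, 0.0, 0.001]
ft_force: [1.4, -0.1, 7.9]
gripper_width: 0.0164
gripper_force: 45.0
```

```bash
python3 st.py
```

```text
{'time_s': 13.7, 'tool_pos': [0.5241, -0.1752, 0.1729], 'eef_rot': [0.6244, 0.7811, 0.0003, 0.0006], 'ft_force': [1.4396, -0.1354, 7.9067], 'moment': [0.0558, -0.4246, 0.184], 'q': [-0.4308, 0.4602, 1.6, 0.0002, 1.08, -0.6529]}
```

Call:
arm_command:
  motion: [0,0,0,-0.01,0,0,0,-0.01,0,0,0,-0.005,0,0,0,-0.005,0,0,0,0]

```text
time_s: 14.2
tool_pos: [0.5241, -0.1752, 0.1729]
eef_rot: [0.636, 0.772, 0.0, 0.001]
ft_force: [1.6, 0.0, 7.2]
gripper_width: 0.0167
gripper_force: 45.0
```

```bash
python3 st.py
```

```text
{'time_s': 14.2, 'tool_pos': [0.5241, -0.1752, 0.1729], 'eef_rot': [0.6361, 0.7716, 0.0003, 0.0006], 'ft_force': [1.5898, 0.0334, 7.1864], 'moment': [0.0639, -0.4231, 0.2625], 'q': [-0.4308, 0.4602, 1.5999, 0.0002, 1.0801, -0.6228]}
```

Call:
arm_command:
  motion: [0,0,0,-0.01,0,0,0,-0.01,0,0,0,-0.005,0,0,0,0,0,0,0,0]

```text
time_s: 14.7
tool_pos: [0.5241, -0.1752, 0.1729]
eef_rot: [0.646, 0.764, 0.0, 0.001]
ft_force: [0.9, 0.3, 7.1]
gripper_width: 0.0162
gripper_force: 45.0
```

```bash
python3 st.py
```

```text
{'time_s': 14.7, 'tool_pos': [0.5241, -0.1752, 0.1729], 'eef_rot': [0.6456, 0.7637, 0.0003, 0.0007], 'ft_force': [0.8921, 0.275, 7.0598], 'moment': [0.0294, -0.416, 0.2286], 'q': [-0.4308, 0.4602, 1.5999, 0.0002, 1.08, -0.5981]}
```

Call:
arm_command:
  motion: [0,0,0,-0.01,0,0,0,-0.01,0,0,0,-0.005,0,0,0,0,0,0,0,0]

```text
time_s: 15.2
tool_pos: [0.5241, -0.1752, 0.1729]
eef_rot: [0.655, 0.756, 0.0, 0.001]
ft_force: [2.1, 0.4, 8.0]
gripper_width: 0.016
gripper_force: 45.0
```

```bash
python3 st.py
```

```text
{'time_s': 15.2, 'tool_pos': [0.5241, -0.1752, 0.1729], 'eef_rot': [0.6551, 0.7556, 0.0003, 0.0007], 'ft_force': [2.0976, 0.4041, 8.0391], 'moment': [-0.0157, -0.4226, 0.3135], 'q': [-0.4308, 0.4602, 1.6, 0.0001, 1.08, -0.5731]}
```

Call:
arm_command:
  motion: [0,0,0,-0.005,0,0,0,0,0,0,0,0,0,0,0,0,0,0,0,0]

```text
time_s: 15.7
tool_pos: [0.5241, -0.1752, 0.1729]
eef_rot: [0.657, 0.754, 0.0, 0.001]
ft_force: [1.4, -0.0, 7.8]
gripper_width: 0.0161
gripper_force: 45.0
```

```bash
python3 st.py; python3 - <<'E'
from h import *
from rig import env
d=env.get_image("side");np.savez("side2.npz",**d)
I=d["color"][200:320,290:410,::-1];J=np.load("side0.npz")["color"][200:320,290:410,::-1]
cv2.imwrite("pics/c4.png",cv2.resize(np.hstack([J,I]),(800,400),interpolation=cv2.INTER_CUBIC))
E
```

```text
{'time_s': 15.7, 'tool_pos': [0.5241, -0.1752, 0.1729], 'eef_rot': [0.657, 0.7539, 0.0003, 0.0007], 'ft_force': [1.3957, -0.0214, 7.7637], 'moment': [0.0173, -0.4833, 0.3244], 'q': [-0.4308, 0.4602, 1.6, 0.0001, 1.08, -0.5681]}
```

View pics/c4.png

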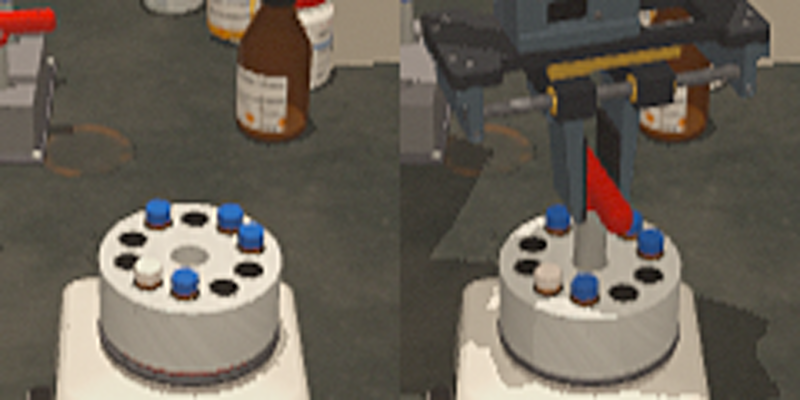

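The right half of c4 shows the red ring gone and the block lower (cap positions moved about 5 px in the crop). The torque has risen from 0.22 to 0.32, so I'll take one tiny confirming step.

Call:
arm_command:
  motion: [0,0,0,-0.005,0,0,0,0,0,0,0,0,0,0,0,0,0,0,0,0]

```text
time_s: 16.25
tool_pos: [0.5241, -0.1752, 0.1729]
eef_rot: [0.659, 0.752, 0.0, 0.001]
ft_force: [2.4, 0.3, 6.3]
gripper_width: 0.0163
gripper_force: 45.0
```

```bash
python3 st.py
```

```text
{'time_s': 16.25, 'tool_pos': [0.5241, -0.1752, 0.1729], 'eef_rot': [0.6588, 0.7523, 0.0003, 0.0007], 'ft_force': [2.3791, 0.2934, 6.2661], 'moment': [0.0231, -0.4622, 0.3509], 'q': [-0.4308, 0.4602, 1.6, 0.0001, 1.08, -0.5632]}
```

Call:
arm_command:
  motion: [0,0,0,0.03,0,0,0,0.03,0,0,0,0.03,0,0,0,0.02,0,0,0,0]

```text
time_s: 16.75
tool_pos: [0.524, -0.1752, 0.1728]
eef_rot: [0.616, 0.788, 0.0, 0.001]
ft_force: [2.0, 1.7, 6.7]
gripper_width: 0.0163
gripper_force: 45.0
```

```bash
python3 st.py
```

```text
{'time_s': 16.75, 'tool_pos': [0.524, -0.1752, 0.1728], 'eef_rot': [0.6163, 0.7875, 0.0003, 0.0006], 'ft_force': [2.0284, 1.7186, 6.6812], 'moment': [0.0837, -0.4407, -0.0536], 'q': [-0.4308, 0.4603, 1.6001, 0.0003, 1.0801, -0.6737]}
```

Call:
arm_command:
  motion: [0,0,0.003,0,0,0,0.004,0,0,0,0.004,0,0,0,0.004,0,0,0,0.004,0]

```text
time_s: 17.25
tool_pos: [0.523, -0.175, 0.1916]
eef_rot: [0.617, 0.787, -0.0, -0.001]
ft_force: [0.7, -0.0, -3.4]
gripper_width: 0.0161
gripper_force: 45.0
```

```bash
python3 st.py
```

```text
{'time_s': 17.25, 'tool_pos': [0.523, -0.175, 0.1916], 'eef_rot': [0.6166, 0.7873, -0.0002, -0.0005], 'ft_force': [0.7366, -0.0333, -3.4218], 'moment': [-0.1241, -0.2589, -0.0089], 'q': [-0.431, 0.4371, 1.5794, -0.0002, 1.1263, -0.6729]}
```

Call:
arm_command:
  motion: [0,0,0.006,0,0,0,0.012,0,0,0,0.018,0,0,0,0.02,0,0,0,0.014,0]

```text
time_s: 17.75
tool_pos: [0.5235, -0.1751, 0.2635]
eef_rot: [0.617, 0.787, 0.0, 0.0]
ft_force: [0.1, -0.1, -4.2]
gripper_width: 0.0164
gripper_force: 45.0
```

Call:
arm_command:
  motion: [-0.0082,0.0318,0,0.11,-0.0082,0.0318,0,0.11,-0.0082,0.0318,0,0.11,-0.0082,0.0318,0,0.11,-0.0082,0.0318,0,0.11]

```text
time_s: 18.25
tool_pos: [0.4817, -0.015, 0.2622]
eef_rot: [0.378, 0.926, -0.0, -0.0]
ft_force: [0.3, 0.8, -3.2]
gripper_width: 0.0164
gripper_force: 45.0
```

Call:
arm_command:
  motion: [-0.0082,0.0318,0,0.11,-0.0082,0.0318,0,0.11,-0.0082,0.0318,0,0.11,-0.0082,0.0318,0,0.11,-0.0082,0.0318,0,0.11]

```text
time_s: 18.75
tool_pos: [0.4408, 0.144, 0.2623]
eef_rot: [0.112, 0.994, -0.0, 0.0]
ft_force: [1.2, 0.9, -3.0]
gripper_width: 0.0166
gripper_force: 45.0
```

Call:
arm_command:
  motion: [-0.0082,0.0318,0,0.09,0,0,0,0.09,0,0,0,0,0,0,0,0,0,0,0,0]

```text
time_s: 19.25
tool_pos: [0.4335, 0.1741, 0.2618]
eef_rot: [0.026, 1.0, -0.0, 0.0]
ft_force: [0.6, -1.0, -3.8]
gripper_width: 0.0167
gripper_force: 45.0
```

```bash
python3 st.py; python3 - <<'E'
from h import *
from rig import env
ds={n:env.get_image(n) for n in("top","side")}
for n,d in ds.items():np.savez(f"{n}3.npz",**d)
k=lambda I,x,y,w,h,f:cv2.resize(I[y:y+h,x:x+w,::-1],None,fx=f,fy=f,interpolation=cv2.INTER_CUBIC)
cv2.imwrite("pics/c5.png",np.hstack([k(ds["top"]["color"],205,210,80,100,5),k(ds["side"]["color"],250,150,80,100,5)]))
E
```

```text
{'time_s': 19.25, 'tool_pos': [0.4335, 0.1741, 0.2618], 'eef_rot': [0.0259, 0.9997, -0.0001, 0.0001], 'ft_force': [0.565, -1.0013, -3.8037], 'moment': [0.0449, 0.0035, 0.0628], 'q': [0.2542, 0.2393, 1.6766, -0.0002, 1.2256, -1.2647]}
```

View pics/c5.png

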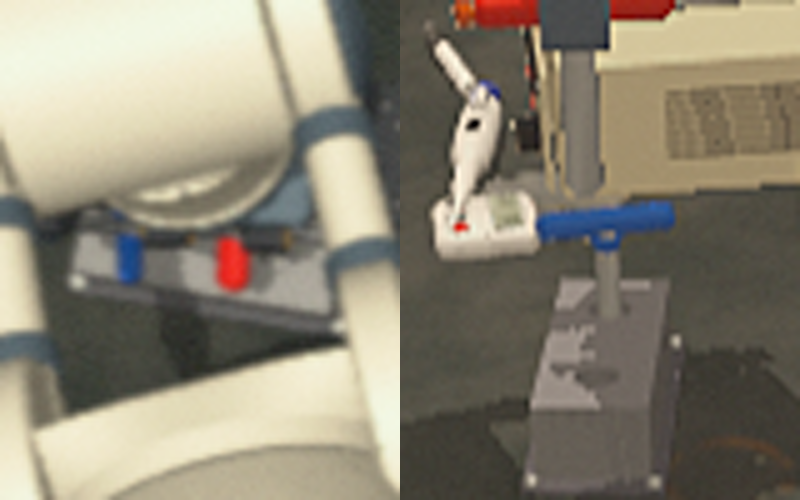

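c5's side half shows the empty stand hole at crop (600,375), full (289.6,224.6). The shaft tip is at crop (583,192), full (286.2,188).

```bash
python3 - <<'E'
from h import *
s=dict(np.load("side3.npz"))
x,y,_=.4335,.1741,0
for n,P in(("tip",(x,y,.1616)),("shafttop",(x,y,.24)),("hole@",(x,y,.051)),("+2x",(x+.002,y,.051)),("+2y",(x,y+.002,.051))):print(n,pix(s,P))
print("hole seen",onz(s,289.6,224.6,.051))
g=cv2.cvtColor(s["color"],cv2.COLOR_RGB2GRAY).astype(int)
for r in(162,172,180,184):print(r,g[r,276:298].tolist())
for r in range(219,231):print(r,g[r,278:302].tolist())
E
```

```text
tip (np.float64(286.3779260043615), np.float64(187.1753439514547))
shafttop (np.float64(284.6789175950656), np.float64(158.57830190166135))
hole@ (np.float64(288.57968928133903), np.float64(224.23455841497383))
+2x (np.float64(289.30915762313265), np.float64(224.174075677406))
+2y (np.float64(288.52031008215613), np.float64(223.88237259484418))
hole seen [0.43608774 0.17158704 0.051     ]
162 [25, 153, 200, 120, 110, 214, 111, 114, 120, 124, 124, 119, 101, 213, 208, 205, 205, 200, 199, 199, 193, 189]
172 [75, 77, 139, 150, 121, 133, 95, 113, 121, 123, 122, 117, 114, 100, 150, 148, 147, 148, 146, 145, 146, 145]
180 [75, 74, 108, 162, 80, 124, 153, 110, 121, 125, 119, 116, 111, 102, 149, 148, 146, 145, 146, 145, 145, 146]
184 [113, 107, 101, 141, 150, 103, 137, 112, 119, 124, 118, 113, 114, 108, 82, 152, 148, 145, 146, 145, 144, 146]
219 [84, 152, 148, 144, 143, 144, 145, 148, 96, 99, 102, 105, 105, 105, 105, 107, 105, 105, 105, 106, 106, 106, 108, 101]
220 [103, 150, 147, 145, 145, 146, 146, 149, 130, 132, 136, 105, 105, 106, 105, 106, 103, 105, 105, 105, 105, 106, 106, 96]
221 [125, 
[... 485 characters left out ...]
8, 129, 126, 152, 137, 73, 82, 89, 92, 90, 89, 87, 81, 90, 106, 104, 103, 105, 104, 106, 102, 74]
226 [148, 145, 145, 148, 147, 150, 138, 112, 94, 88, 90, 91, 93, 91, 94, 99, 108, 106, 104, 104, 107, 107, 95, 74]
227 [147, 143, 144, 144, 146, 145, 147, 142, 132, 94, 96, 98, 98, 102, 107, 107, 104, 106, 104, 106, 105, 109, 87, 75]
228 [144, 144, 143, 145, 145, 143, 145, 147, 151, 131, 133, 105, 106, 106, 104, 105, 105, 103, 105, 105, 107, 107, 82, 73]
229 [148, 145, 146, 144, 145, 146, 148, 145, 147, 149, 154, 101, 102, 105, 106, 107, 104, 105, 106, 105, 107, 112, 77, 74]
230 [148, 151, 148, 150, 149, 149, 149, 149, 147, 150, 153, 135, 103, 105, 106, 108, 108, 106, 106, 105, 106, 105, 73, 73]
```

Call:
arm_command:
  motion: [0.0008,-0.0012,-0.02,0,0,0,-0.03,0,0,0,-0.03,0,0,0,-0.015,0,0,0,-0.007,0]

```text
time_s: 19.85
tool_pos: [0.4336, 0.173, 0.1582]
eef_rot: [0.025, 1.0, -0.0, -0.001]
ft_force: [-0.6, -0.2, -2.3]
gripper_width: 0.0164
gripper_force: 45.0
```

Call:
arm_command:
  motion: [0,0,-0.003,0,0,0,-0.003,0,0,0,-0.003,0,0,0,-0.003,0,0,0,-0.002,0]

```text
time_s: 20.35
tool_pos: [0.4342, 0.1736, 0.1456]
eef_rot: [0.024, 1.0, 0.0, 0.0]
ft_force: [-0.4, -0.6, -2.5]
gripper_width: 0.0162
gripper_force: 45.0
```

```bash
python3 st.py
```

```text
{'time_s': 20.35, 'tool_pos': [0.4342, 0.1736, 0.1456], 'eef_rot': [0.0244, 0.9997, 0.0001, 0.0002], 'ft_force': [-0.3961, -0.5796, -2.5455], 'moment': [-0.0052, 0.009, -0.0632], 'q': [0.2524, 0.397, 1.8292, 0.0, 0.915, -1.2695]}
```

Call:
arm_command:
  motion: [0,0,-0.008,0,0,0,-0.008,0,0,0,-0.008,0,0,0,-0.007,0,0,0,-0.003,0]

```text
time_s: 20.85
tool_pos: [0.4337, 0.1734, 0.1106]
eef_rot: [0.024, 1.0, -0.0, -0.001]
ft_force: [-0.4, -0.1, -2.5]
gripper_width: 0.016
gripper_force: 45.0
```

Call:
arm_command:
  motion: [0,0,-0.002,0,0,0,-0.001,0,0,0,-0.001,0,0,0,0,0,0,0,0,0]

```text
time_s: 21.35
tool_pos: [0.4342, 0.1735, 0.1077]
eef_rot: [0.024, 1.0, 0.0, 0.0]
ft_force: [-0.4, 0.3, -3.3]
gripper_width: 0.0165
gripper_force: 45.0
```

```bash
python3 st.py
```

```text
{'time_s': 21.35, 'tool_pos': [0.4342, 0.1735, 0.1077], 'eef_rot': [0.0244, 0.9997, 0.0, 0.0001], 'ft_force': [-0.4134, 0.3043, -3.2982], 'moment': [0.0646, 0.0147, -0.0019], 'q': [0.2524, 0.4609, 1.8674, -0.0, 0.813, -1.2696]}
```

Call:
arm_command:
  motion: [0,0,-0.0005,0,0,0,-0.0005,0,0,0,-0.0003,0,0,0,0,0,0,0,0,0]

```text
time_s: 21.85
tool_pos: [0.4341, 0.1735, 0.1062]
eef_rot: [0.024, 1.0, -0.0, 0.0]
ft_force: [-0.2, -0.2, -1.4]
gripper_width: 0.016
gripper_force: 45.0
```

```bash
python3 st.py
```

```text
{'time_s': 21.85, 'tool_pos': [0.4341, 0.1735, 0.1062], 'eef_rot': [0.0244, 0.9997, -0.0, 0.0], 'ft_force': [-0.2197, -0.2377, -1.3535], 'moment': [-0.0183, 0.0665, -0.064], 'q': [0.2524, 0.4634, 1.8688, -0.0, 0.8093, -1.2696]}
```

Touching the floor. I'll release gently to a moderate opening (clear of the blue key), then rise.

Call:
arm_command:
  motion: [0,0,0,0,0,0,0,0,0,0,0,0,0,0,0,0,0,0,0,0]
  claw: 0.05

```text
time_s: 22.35
tool_pos: [0.4341, 0.1735, 0.1062]
eef_rot: [0.024, 1.0, 0.0, 0.0]
ft_force: [-0.5, -0.2, -0.5]
gripper_width: 0.0497
gripper_force: 0.0
```

Call:
arm_command:
  motion: [0,0,0,0,0,0,0,0,0,0,0.005,0,0,0,0.01,0,0,0,0.02,0]

```text
time_s: 22.85
tool_pos: [0.4335, 0.1734, 0.1415]
eef_rot: [0.024, 1.0, -0.0, -0.001]
ft_force: [0.0, 0.5, 0.6]
gripper_width: 0.0499
gripper_force: 0.0
```

Call:
arm_command:
  motion: [0,0,0.03,0,0,0,0.03,0,0,0,0.03,0,0,0,0.02,0,0,0,0,0]

```text
time_s: 23.35
tool_pos: [0.4353, 0.1738, 0.2546]
eef_rot: [0.024, 1.0, 0.001, 0.003]
ft_force: [0.3, -0.4, -0.5]
gripper_width: 0.0499
gripper_force: 0.0
```

Call:
arm_command:
  motion: [-0.01,0.04,0,0,-0.01,0.04,0,0,-0.01,0.04,0,0,-0.01,0.04,0,0,-0.01,0.04,0,0]

```text
time_s: 23.85
tool_pos: [0.3831, 0.3749, 0.2512]
eef_rot: [0.024, 1.0, -0.0, -0.0]
ft_force: [0.8, -0.3, 0.3]
gripper_width: 0.0499
gripper_force: 0.0
```

Call:
arm_command:
  motion: [-0.01,0.04,0,0,-0.01,0.04,0,0,-0.01,0.04,0,0,-0.01,0.04,0,0,0,0,0,0]

```text
time_s: 24.35
tool_pos: [0.3423, 0.5373, 0.2506]
eef_rot: [0.023, 1.0, 0.0, -0.0]
ft_force: [0.8, -0.6, -0.5]
gripper_width: 0.0498
gripper_force: 0.0
```

```bash
python3 st.py; python3 - <<'E'
from h import *
from rig import env
ds={n:env.get_image(n) for n in("top","side")}
k=lambda I,x,y,w,h,f:cv2.resize(I[y:y+h,x:x+w,::-1],None,fx=f,fy=f,interpolation=cv2.INTER_CUBIC)
cv2.imwrite("pics/c6.png",np.hstack([k(ds["top"]["color"],205,190,200,150,2),k(ds["side"]["color"],250,165,145,200,2)[:300]]))
E
```

```text
{'time_s': 24.35, 'tool_pos': [0.3423, 0.5373, 0.2506], 'eef_rot': [0.0228, 0.9997, 0.0004, -0.0003], 'ft_force': [0.7724, -0.6159, -0.4988], 'moment': [0.0, 0.019, 0.0143], 'q': [0.9093, 0.4956, 1.2907, 0.001, 1.355, -0.616]}
```

View pics/c6.png

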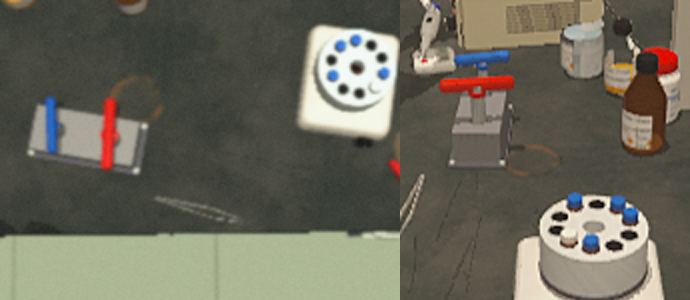

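c6 shows the red key upright in its hole at (110,135), the blue key untouched, and the block down with no red ring. I'm handing the job in.

```bash
python3 -c "
from rig import env
print(env.finish_job())"
```

```text
the job is handed in; nothing more can be done
None
```

The vial block is locked fully down, with no red ring showing and the screw turned to its stop at about 0.35 N m. The red key is back upright in its stand hole, the arm touched none of the bystanders, and I handed the job in at about 24 s; no verdict came back.

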